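# Wipe the cut-offs off the sloping panel with the scraper block

## Task

Take the scraper block from its leaning rest and use it to wipe all five steel cut-offs down the sloping white panel into the trough along its lower edge; do not touch the cut-offs with the gripper. Then put the scraper back on its rest as it stood, rubber edge down on the ledge and leaning on the fork. Leave the eyepiece, the black cap and the round case where they are.

Things in the scene. Friction and masses are not known exactly. Their poses are not given: they have to be found in the camera images.
- stand: fixed grey sheet-metal stand, 215 x 210 mm (x, y), 110 mm high at the back, that carries the sloping panel and has an open trough along its front. Origin: centre of its underside, on the bench; x points to its high back, z up. The panel's lower edge lies at x = -50 mm, z = 42 mm
- trough (a point): middle of the floor of the stand's trough. Inside, the trough measures 55 mm (from the stand's x = -103.5 to -48.5 mm) by 200 mm (y); floor at z = 4 mm, outer walls up to z = 30 mm
- panel: fixed white panel sloping 25 degrees, 160 mm up the slope (x), 210 mm wide (y). Origin: middle of its lower edge, on the surface; x up the slope, y along the lower edge, z out of the surface. Rims 8 mm high along both sides leave y = -93 to 93 mm free; lower and upper edge have no rim. The cut-offs start between x = 25 and 110 mm; above that it is empty
- chip0: dark steel cut-off, flat plate 22 x 16 x 8 mm, loose, lying flat on the panel. Its origin is the centre of its underside, z is out of its flat top. 
- chip1: dark steel cut-off, disc of 20 mm diameter, 8 mm thick, loose on the panel. Its origin is the centre of its underside, z is out of its flat top. 
- chip2: dark steel cut-off, square 18 x 18 x 8 mm, loose on the panel. Its origin is the centre of its underside, z is out of its flat top. 
- chip3: dark steel cut-off, L-shaped, 24 x 22 x 8 mm, loose on the panel. Its origin is the centre of its underside, z is out of its flat top. 
- chip4: dark steel cut-off, bar 28 x 15 x 8 mm, loose on the panel. Its origin is the centre of its underside, z is out of its flat top. 
- scraper: loose scraper block, 100 wide (y), 20 thick (x), 88 mm high (z), 0.25 kg: black rubber edge 12 mm thick up to z = 18, aluminium body 100 x 20 up to z = 60, neck 64 x 20 up to z = 88 mm. Origin: centre of the rubber's underside; z to the neck. Hold it across its 20 mm, at the neck. It starts on its rest, leaning 25 degrees, neck towards -x of the rest
- rest: fixed rest for the scraper, base plate 95 x 130 x 8 mm. Origin on the bench, z up, y as the parked scraper's. The parked scraper's z axis points along (-0.423, 0, 0.906) of the rest and its -x face lies on a fork: two posts 26 mm wide, 58 mm long, 72 mm gap between them for a finger
- rest_seat (a point): point on the rest's ledge, 30 mm above the bench, where the parked scraper's origin lies. The ledge is 128 mm wide, with cheeks 24 mm high, 116 mm apart, at its ends and a lip 6 mm high, 29 mm from the fork, on the side away from it
- loupe: bystander: black eyepiece magnifier, 39 mm diameter, 38 mm high. Origin: centre of its underside
- core_cap: bystander: black flanged plastic cap, 63 mm diameter, 22 mm high. Origin: centre of its underside
- sample_case: bystander: clear round case, 61 mm diameter, 14 mm high. Origin: centre of its underside

How it is judged (in metres and radians):
On the way, in this order (a step that is already met when the one before it is completed fails the run):
1. the scraper is lifted off its rest (distance between scraper and rest_seat above 0.08 m), for 0.2 s.
2. all five cut-offs lie in the trough (x of chip0 in the frame of stand between -0.104 and -0.049 m and y of chip0 in the frame of stand between -0.1 and 0.1 m and z of chip0 in the frame of stand between 0 and 0.03 m and x of chip1 in the frame of stand between -0.104 and -0.049 m and y of chip1 in the frame of stand between -0.1 and 0.1 m and z of chip1 in the frame of stand between 0 and 0.03 m and x of chip2 in the frame of stand between -0.104 and -0.049 m and y of chip2 in the frame of stand between -0.1 and 0.1 m and z of chip2 in the frame of stand between 0 and 0.03 m and x of chip3 in the frame of stand between -0.104 and -0.049 m and y of chip3 in the frame of stand between -0.1 and 0.1 m and z of chip3 in the frame of stand between 0 and 0.03 m and x of chip4 in the frame of stand between -0.104 and -0.049 m and y of chip4 in the frame of stand between -0.1 and 0.1 m and z of chip4 in the frame of stand between 0 and 0.03 m), for 0.2 s.
At the end, for the whole second after the job is handed in: All five cut-offs lie at rest in the trough (centres inside its walls and below their 30 mm top); the scraper is released and at rest on its rest: origin within 15 mm of rest_seat, leaning 18 to 32 degrees, square to the rest within 0.15 rad (all of step 2 and linear speed of each of chip0, chip1, chip2, chip3, chip4, scraper below 0.02 m/s and distance between scraper and rest_seat below 0.015 m and angle between scraper's own z axis and vertical between 0.31 and 0.56 rad and angle between the y axis of scraper and the y axis of rest, either way round below 0.15 rad); the robot touches nothing.
It fails at once if the gripper or arm touches a cut-off (contact force between any of the fingers, the arm and chip0 above 0.5 N or contact force between any of the fingers, the arm and chip1 above 0.5 N or contact force between any of the fingers, the arm and chip2 above 0.5 N or contact force between any of the fingers, the arm and chip3 above 0.5 N or contact force between any of the fingers, the arm and chip4 above 0.5 N).
It fails at once if a bystander is moved by more than 20 mm (distance of any of loupe, core_cap, sample_case from where it was at the start of the episode above 0.02 m).
It also fails if it takes over 64 s, if anything falls off the work surface, if the arm or the gripper's body presses on something with over 40 N, if the wrist force passes 120 N, or if a joint passes its speed limit or range.

## Robot

A 6-joint arm with a two-finger parallel gripper is mounted at the origin on a cart in front of the work surface, level with it; the furniture and walls round the work are solid. World frame = base frame: x ahead of the robot, y to its left, z up, the work surface at z = 0. Lengths are in m, angles in degrees, forces in N, time in s.
With the tool pointing down it reaches from about 0.325 to 0.775 m from the base axis. Payload 5.5 kg.
Tool frame: the origin (TCP) lies at the centre of the arm's flange, where the gripper is bolted on; the fingertips stand 182 mm ahead of it and the grasp point (between the pads) lies 163 mm ahead of it; z points along the fingers, y is the line along which they close (so a half turn about z gives the same grasp; the last joint's range is limited). The gripper opens to 88 mm and grips with 3 to 60 N. Pads are 20 mm wide; open, the fingers measure 115 mm over their backs; the gripper's body (75 mm by 178 mm) begins 61 mm behind the grasp point.
Start: joints at [-67.649, 5.22, 70.514, -0, 104.267, -3.249], TCP at [0.259, -0.541, 0.405] pointing down, gripper open.
Joint ranges: [-164.24, 164.24], [-49.07, 125.15], [9.68, 141.18], [-86.29, 266.29], [3.28, 154.24], [-151.56, 151.56]. Speed limits (degrees/s): [147.25, 147.25, 172.46, 180, 180, 180].

## Interface

Orientations are given as [roll, pitch, yaw] about the fixed x, y, z axes, in that order (R = Rz(yaw) Ry(pitch) Rx(roll)).
In Python, from station import r gives the robot as it stands. The module is installed in compiled form; this text tells all that it offers. Calls block until the motion is done:
- r.reach(position, orientation): joint-space move of the TCP to a pose.
- r.servo_line(position, rotation=None, speed=0.15): straight line of the TCP; rotation=None keeps the orientation; speed is the mean speed in m/s.
- r.move_joints(angles): joint-space move.
- r.let_go() and r.grab(squeeze=None): open the fingers fully, or close them until they stop; squeeze is the grip in N (None keeps the last).
- r.wait(seconds).
- r.inverse_kinematics(position, orientation): joint angles nearest the present ones, or None.
- r.sense(): the state.
- r.snapshot(name): name is "side" or "top" or "wrist"; returns a dict with "frame" (384x512x3 uint8, red, green, blue), "fx", "fy", "cx", "cy" (pixels), "dist_coeffs" ([k1, k2, p1, p2, k3] as OpenCV has them; the pictures are not rectified), "R" (3x3) and "t" (3): a world point X has camera coordinates R X + t. Camera axes: x right, y down, z forward; pixel columns grow to the right and rows downward; lengths in m; the calibration is good to about 2 mm. A picture is of the moment at which its call begins. There is no depth.
A pose or a line that the arm cannot do raises r.IKError and nothing moves.
- r.hand_in(): hands the job in; it is judged then, once.
The state is a dict: "clock": time; "joints": joint angles; "joint_vel": joint speeds; "joint_torque": joint torques, N m; "tcp_pos": TCP position; "orientation": TCP orientation; "contact_force": force on the tool from outside, world axes, zero at the start; "torque": the same for the moment, N m; "opening": finger opening in m; "gripper_force": force on a finger pad.
Only numpy, scipy, OpenCV 4.12 (cv2) and the standard library are available. Lean on these libraries where they do the work, as an engineer would, in place of code of your own. Each camera call takes 0.05 s, during which the arm holds its last target. There are 200 camera calls.

## Working session

There is one attempt and no reset: what is moved stays moved. The work goes in short steps, each a Python script; the robot and the scene stay as the last script left them, time stands still between calls to the robot, and variables do not carry over. Pictures are saved under pics/ and viewed, at most 10 in all, crops included, and the job is handed in when it is done.

```bash
mkdir -p pics
python3 - <<'E'
from station import r
import cv2,pickle,numpy as np
d={}
for n in("top","side"):
    s=r.snapshot(n); d[n]=s; cv2.imwrite(f"pics/{n}0.png",s["frame"][:,:,::-1])
    print(n,s["fx"],s["fy"],s["cx"],s["cy"],s["dist_coeffs"],(-np.array(s["R"]).T@np.array(s["t"])).round(3),np.array(s["R"]).round(2).tolist())
pickle.dump(d,open("d0.pkl","wb")); print(r.sense())
E
```

```text
top 492.1666313594148 492.1666313594148 257.4980651443332 192.5147271591434 [0.01552527 0.         0.         0.         0.        ] [0.404 0.052 1.08 ] [[0.08, -1.0, 0.0], [-0.97, -0.08, -0.22], [0.22, 0.02, -0.98]]
side 363.7433231500098 363.7433231500098 252.6433726162633 190.58271815042505 [-0.0195374  0.         0.         0.         0.       ] [0.259 0.751 0.467] [[-0.88, -0.47, 0.01], [-0.22, 0.39, -0.9], [0.42, -0.79, -0.44]]
{'clock': 0.1, 'joints': array([-6.76495631e+01,  5.25854314e+00,  7.05730445e+01, -1.24744642e-03,
        1.04265989e+02, -3.24941361e+00]), 'joint_vel': array([ 0.07072972, -0.08590626, -0.20678335, -0.01032719, -0.00116413,
       -0.00718302]), 'joint_torque': array([ 4.20886048e-03, -4.47855914e+01, -4.07570636e+01,  6.98310533e-02,
        2.84053828e-02, -9.55298219e-05]), 'tcp_pos': array([ 0.25925987, -0.54115849,  0.40364138]), 'orientation': array([-1.79902512e+02, -4.32332593e-03,  2.55995405e+01]), 'contact_force': array([ 0.3773738 , -0.41750704, -0.1890695 ]), 'torque': array([0.03322445, 0.04531415, 0.00182309]), 'gripper_force': 0.0, 'opening': 0.08792648943813963}
```

View pics/top0.png

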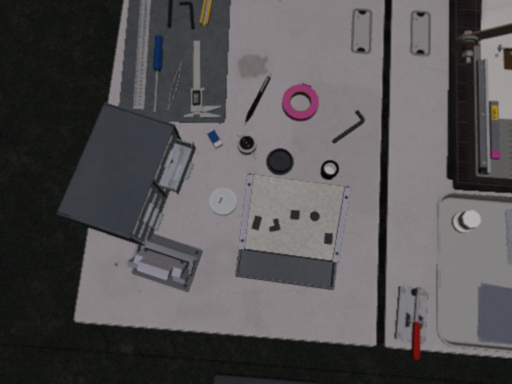

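View pics/side0.png

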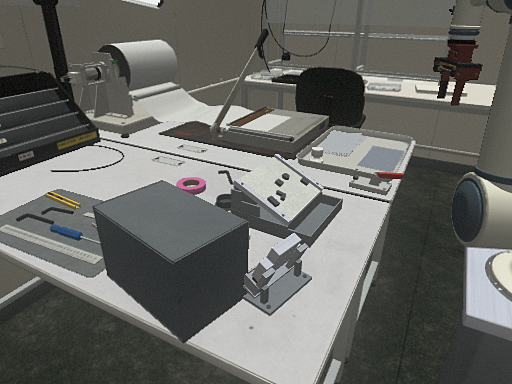

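```bash
cat > h.py <<'E'
import numpy as np,cv2,pickle
def ray(s,uv):
    K=np.array([[s["fx"],0,s["cx"]],[0,s["fy"],s["cy"]],[0,0,1]])
    p=cv2.undistortPoints(np.array([[uv]],float),K,np.array(s["dist_coeffs"]))[0,0]
    R=np.array(s["R"]);return -R.T@np.array(s["t"]),R.T@np.array([p[0],p[1],1])
def onz(s,uv,z):
    c,d=ray(s,uv);return c+d*(z-c[2])/d[2]
def onplane(s,uv,o,n):
    c,d=ray(s,uv);return c+d*((o-c)@n)/(d@n)
def proj(s,X):
    K=np.array([[s["fx"],0,s["cx"]],[0,s["fy"],s["cy"]],[0,0,1]])
    return cv2.projectPoints(np.atleast_2d(np.array(X,float)),cv2.Rodrigues(np.array(s["R"]))[0],np.array(s["t"]),K,np.array(s["dist_coeffs"]))[0][:,0]
E
python3 - <<'E'
from h import *
d=pickle.load(open("d0.pkl","rb"))
def crop(n,x0,x1,y0,y1,f,o):
    im=cv2.resize(d[n]["frame"][y0:y1,x0:x1,::-1],None,fx=f,fy=f,interpolation=cv2.INTER_CUBIC)
    im=cv2.convertScaleAbs(im,alpha=1.5,beta=20)
    for x in range((x0+19)//20*20,x1,20): cv2.line(im,((x-x0)*f,0),((x-x0)*f,6),(0,0,255),1);cv2.putText(im,str(x),((x-x0)*f,16),0,.35,(0,0,255))
    for y in range((y0+19)//20*20,y1,20): cv2.line(im,(0,(y-y0)*f),(6,(y-y0)*f),(0,0,255),1);cv2.putText(im,str(y),(8,(y-y0)*f+4),0,.35,(0,0,255))
    cv2.imwrite(o,im)
crop("top",120,220,220,295,8,"pics/rest.png")
crop("top",225,358,165,295,6,"pics/panel.png") if False else crop("top",228,358,168,293,4,"pics/panel.png")
crop("side",210,350,150,320,3,"pics/side1.png")
E
```

```text
(no output)
```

View pics/rest.png

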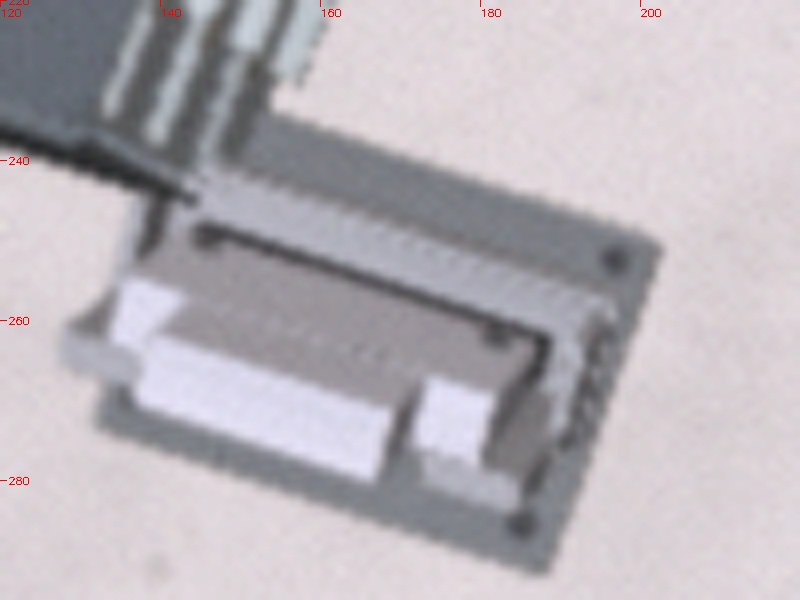

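View pics/panel.png

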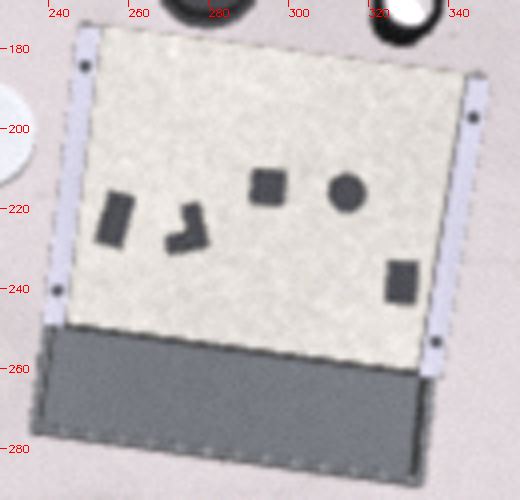

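View pics/side1.png

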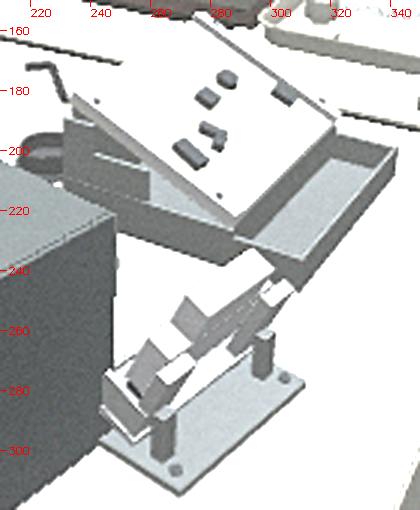

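Top view: parked scraper at about (155,268), with the neck top quad at (140.6,261.9), (169.4,270.6), (136.9,270) and (167.2,279.8). The panel spans (247,173) to (335,262) and slopes down towards the robot, with the trough below it. A tall box stands beyond and to the left of the rest.

```bash
cat >> h.py <<'E'
def kabsch(A,B):  # 2D yaw+t, B = R A + t
    A,B=np.array(A)[:,:2],np.array(B)[:,:2];a,b=A.mean(0),B.mean(0);P,Q=A-a,B-b
    th=np.arctan2((P[:,0]*Q[:,1]-P[:,1]*Q[:,0]).sum(),(P*Q).sum());c,s=np.cos(th),np.sin(th)
    R=np.array([[c,-s],[s,c]]);return th,b-R@a,np.linalg.norm(P@R.T+b-B,axis=1)
def tri(s1,u1,s2,u2):
    c1,d1=ray(s1,u1);c2,d2=ray(s2,u2);k=np.linalg.lstsq(np.c_[d1,-d2],c2-c1,rcond=None)[0]
    p,q=c1+d1*k[0],c2+d2*k[1];return (p+q)/2,np.linalg.norm(p-q)
E
python3 - <<'E'
from h import *
d=pickle.load(open("d0.pkl","rb"));T,S=d["top"],d["side"];np.set_printoptions(precision=4,suppress=True)
c,s=np.cos(np.radians(25)),np.sin(np.radians(25))
sc=lambda x,y,z:(c*x-s*z,y,.030+s*x+c*z)   # seat frame (rest axes)
W=[((140.6,261.9),sc(.01,.032,.088)),((169.4,270.6),sc(.01,-.032,.088)),((136.9,270),sc(-.01,.032,.088)),((167.2,279.8),sc(-.01,-.032,.088))]
th,t,res=kabsch([m for _,m in W],[onz(T,u,m[2]) for u,m in W]);print("seat",np.degrees(th),t,res)
for u in [(202.5,250),(188,292),(132.3,273)]: # base plate corners, in seat frame
    p=onz(T,u,.008)[:2]-t;print("plate corner in seat",[p@[np.cos(th),np.sin(th)],p@[-np.sin(th),np.cos(th)]])
for x,y in((.01,.05),(.01,-.05),(-.01,.05),(-.01,-.05)):
  m=sc(x,y,.06);X=[t[0]+np.cos(th)*m[0]-np.sin(th)*m[1],t[1]+np.sin(th)*m[0]+np.cos(th)*m[1],m[2]];print("shoulder",proj(T,X),proj(S,X))
W=[((236,276),(-.1075,.105,.03)),((333.5,289.7),(-.1075,-.105,.03)),((247.5,173.5),(.0916,.105,.117)),((349.7,186),(.0916,-.105,.117))]
th2,t2,res=kabsch([m for _,m in W],[onz(T,u,m[2]) for u,m in W]);print("stand",np.degrees(th2),t2,res)
X=lambda p:[*(t2+np.array([[np.cos(th2),-np.sin(th2)],[np.sin(th2),np.cos(th2)]])@p[:2]),p[2]]
for p in[(-.05,.105,.042),(-.05,-.105,.042),(-.1075,.105,.03),(-.1075,-.105,.03)]: print("proj",p,proj(T,X(p)),proj(S,X(p)))
R=np.array([[np.cos(th2),-np.sin(th2),0],[np.sin(th2),np.cos(th2),0],[0,0,1]])
o=np.array(X((-.05,0,.042)));B=R@np.array([[c,0,-s],[0,1,0],[s,0,c]])
g=cv2.cvtColor(T["frame"],cv2.COLOR_RGB2GRAY);m=np.zeros_like(g);m[190:256,248:338]=1
mk=((g<95)&(m>0)).astype(np.uint8)
for q in cv2.findContours(mk,0,2)[0]:
    if 30<cv2.contourArea(q)<300:
        M=cv2.moments(q);u=(M["m10"]/M["m00"],M["m01"]/M["m00"]);print("chip",np.array(u),B.T@(onplane(T,u,o+B[:,2]*.006,B[:,2])-o))
for a,b in[((134,240),(248,222)),((60,212),(180,254))]: print("box",tri(T,a,S,b))
print("boxbase",onz(S,(247,305),0),onz(S,(183,345),0))
pickle.dump((th,t,th2,t2),open("pose.pkl","wb"))
E
```

```text
seat -13.014418369245071 [0.4887 0.2502] [0.0033 0.0017 0.0005 0.0014]
plate corner in seat [np.float64(0.03633696597964731), np.float64(-0.064043222736655)]
plate corner in seat [np.float64(-0.05757358682179561), np.float64(-0.06354243043158342)]
plate corner in seat [np.float64(-0.05555080714318532), np.float64(0.06385247630607394)]
shoulder [[135.8037 253.6945]] [[259.0808 259.409 ]]
shoulder [[182.8987 268.7598]] [[293.4371 235.1517]]
shoulder [[133.628  262.7281]] [[267.2247 267.8877]]
shoulder [[180.504  277.7841]] [[301.1143 242.5435]]
stand -2.9654303507585604 [ 0.5616 -0.0073] [0.0024 0.0031 0.0018 0.0027]
proj (-0.05, 0.105, 0.042) [[238.6036 247.6716]] [[287.2587 223.3027]]
proj (-0.05, -0.105, 0.042) [[337.8717 260.631 ]] [[322.1454 188.3669]]
proj (-0.1075, 0.105, 0.03) [[235.056  275.4018]] [[310.726  235.3208]]
proj (-0.1075, -0.105, 0.03) [[334.4179 288.547 ]] [[342.3879 197.5812]]
chip [262.25   252.9922] [-0.0028  0.0541  0.006 ]
chip [328.0479 238.0274] [ 0.0479 -0.0767  0.006 ]
chip [274.783  225.8166] [0.0592 0.0355 0.006 ]
chip [256.3333 222.3951] [0.0615 0.0742 0.006 ]
chip [314.2894 215.6331] [ 0.0914 -0.042   0.006 ]
chip [294.6522 214.3382] [ 0.0889 -0.0019  0.006 ]
box (array([0.507 , 0.2947, 0.1511]), np.float64(0.005477962188822114))
box (array([0.543 , 0.4346, 0.1645]), np.float64(0.0042441440087525335))
boxbase [0.495  0.3253 0.    ] [0.5406 0.4488 0.    ]
```

```bash
cat >> h.py <<'E'
from scipy.spatial.transform import Rotation as Ro
C25,S25=np.cos(np.radians(25)),np.sin(np.radians(25))
th,t,th2,t2=pickle.load(open("pose.pkl","rb")); t2=t2-np.array([.002,0]); G=.072+.163
def lean(a): return Ro.from_euler('z',a).as_matrix()@np.array([[C25,0,-S25],[0,1,0],[S25,0,C25]])
BR,BP=lean(th),lean(th2)           # parked scraper frame, panel frame (world)
OS=np.array([t[0],t[1],.030]); a=lambda p,q:Ro.from_euler('z',q).apply(p)
OP=np.array([t2[0],t2[1],0])+a([-.05,0,.042],th2)
SG=-1
def ori(B):
    y=SG*B[:,0];z=-B[:,2];return Ro.from_matrix(np.c_[np.cross(y,z),y,z]).as_euler('xyz',degrees=True)
def prest(x=0,y=0,z=0): return OS+BR@np.array([x,y,z+G])
def ppan(x,y,z): return OP+BP@np.array([x,y,z+G])
E
python3 - <<'E'
import h;from h import *
from station import r
np.set_printoptions(precision=1,suppress=True)
print(OS,OP)
for sg in(-1,1):
    h.SG=sg
    for p,B in((prest(0,0,.09),BR),(prest(),BR),(ppan(.135,-.04,.03),BP),(ppan(-.015,.04,0),BP),(ppan(.135,.04,.03),BP)):
        print(sg,p.round(3),ori(B),r.inverse_kinematics(list(p),list(ori(B))))
E
```

```text
[0.5 0.3 0. ] [ 0.5 -0.   0. ]
-1 [0.4 0.3 0.3] [-155.    0. -103.] [  41.4  -24.7  106.8  -20.2   83.1 -125.8]
-1 [0.4 0.3 0.2] [-155.    0. -103.] [  37.3  -19.4  111.1  -19.9   72.7 -126.4]
-1 [ 0.5 -0.   0.3] [-155.    0.  -93.] None
-1 [0.4 0.  0.2] [-155.    0.  -93.] None
-1 [0.5 0.  0.3] [-155.    0.  -93.] None
1 [0.4 0.3 0.3] [155.   0.  77.] [ 41.4 -24.7 106.8 -20.2  83.1  54.2]
1 [0.4 0.3 0.2] [155.   0.  77.] [ 37.3 -19.4 111.1 -19.9  72.7  53.6]
1 [ 0.5 -0.   0.3] [155.   0.  87.] [ -9.6 -18.6 100.7   2.9  73.   -6.9]
1 [0.4 0.  0.2] [155.   0.  87.] [  1.9 -39.2 124.   -2.2  70.3   5.1]
1 [0.5 0.  0.3] [155.   0.  87.] [  0.6 -17.9 100.2  -1.6  72.8   3.7]
```

```bash
sed -i 's/^SG=-1/SG=1/' h.py
python3 - <<'E'
from h import *
from station import r
np.set_printoptions(precision=3,suppress=True)
def st(m): s=r.sense();print(m,s["clock"],s["tcp_pos"],s["contact_force"],s["opening"],s["gripper_force"])
r.reach(list(prest(0,0,.1)),list(ori(BR)));st("pre")
r.servo_line(list(prest()),speed=.1);st("at")
s=r.snapshot("side");cv2.imwrite("pics/g_side.png",cv2.resize(s["frame"][140:330,190:390,::-1],None,fx=3,fy=3))
r.grab(8);st("grab")
E
```

```text
pre 3.0 [0.351 0.282 0.334] [ 0.716  0.663 -0.274] 0.08735614283389638 0.0
at 4.15 [0.392 0.273 0.244] [-0.454  0.338 -0.053] 0.08784591687599416 0.0
grab 5.25 [0.392 0.273 0.243] [-2.459  0.422  0.477] 0.019997560347918435 7.998623717576265
```

View pics/g_side.png

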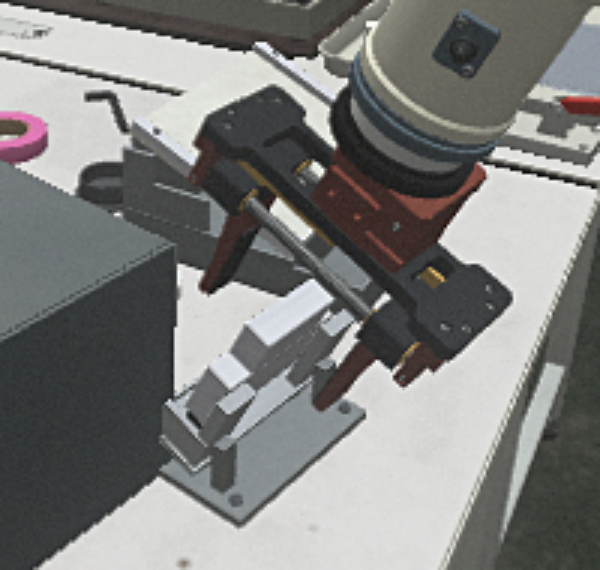

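The side view shows the fingers either side of the neck, the lower one in the fork gap and everything clear of the box. The grip closed at 20.0 mm, as it should.

Run:
```python
from h import *
from station import r
np.set_printoptions(precision=4,suppress=True)
def st(m): s=r.sense();print(m,round(s["clock"],2),s["tcp_pos"],s["contact_force"],round(s["opening"],4));return s["contact_force"]
r.grab(45);st("sq")
r.servo_line(list(prest(.006,0,.12)),speed=.12);st("lift")
r.servo_line(list(prest(.006,-.1,.14)),speed=.2)
r.servo_line(list(ppan(.135,-.04,.04)),list(ori(BP)),speed=.2);st("over")
r.servo_line(list(ppan(.135,-.04,.008)),speed=.1);r.wait(.2);f0=st("near")
for n in("side","top"):
    s=r.snapshot(n);pickle.dump(s,open(f"d1{n}.pkl","wb"));cv2.imwrite(f"pics/o_{n}.png",s["frame"][:,:,::-1])
for h in np.arange(.006,-.0061,-.001):
    r.servo_line(list(ppan(.135,-.04,h)),speed=.02)
    f=r.sense()["contact_force"];print(round(h,3),f-f0,(f-f0)@BP[:,2])
    if (f-f0)@BP[:,2]>4: break
st("touch")
i=np.hstack([cv2.resize(cv2.imread("pics/o_side.png")[100:270,190:390],(400,340)),cv2.resize(cv2.imread("pics/o_top.png")[140:310,190:390],(400,340))]);cv2.imwrite("pics/o.png",i)
```

```text
sq 5.47 [0.3918 0.2726 0.2428] [-2.4306  0.974  -0.1152] 0.0195
lift 6.62 [0.3479 0.2826 0.3531] [-0.2618 -0.2855 -4.0412] 0.0199
over 8.95 [ 0.5135 -0.0443  0.3485] [-0.795  -0.2914 -3.7488] 0.0197
near 9.62 [ 0.5273 -0.0456  0.3203] [ 0.539  -0.2437 -2.8081] 0.0196
0.006 [-0.4073  0.4831 -0.4425] -0.21855832226383676
0.005 [-1.3066  0.8193 -0.8105] -0.16517263890131356
0.004 [-0.5506 -0.4078 -1.1637] -0.8312071363610292
0.003 [-1.6076  0.3669 -0.7718] -0.012972061500927985
0.002 [-0.2738  0.4385 -0.6884] -0.49875827615902213
0.001 [-0.5329 -0.4836 -0.8088] -0.5187015638965421
0.0 [-0.1329  0.5949 -0.2389] -0.14747668712752385
-0.001 [-0.2299  0.4576 -0.4933] -0.3400844667056896
-0.002 [-4.9588 -0.3832  3.6546] 5.396724011464884
touch 11.97 [ 0.5314 -0.0459  0.3109] [-4.4198 -0.6269  0.8465] 0.0202
```

View pics/o.png

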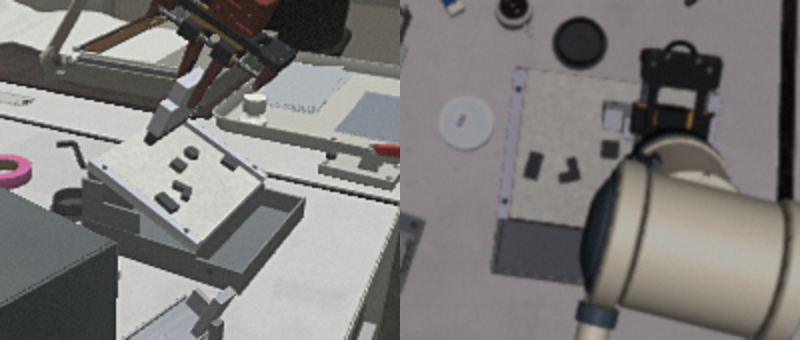

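The scraper stands near the panel's top edge, inside the right rim, with all chips down-slope of it. The rubber touches at h ≈ -1.7 mm, which agrees with the model, so I'll sweep about 1 mm above the surface.

Run:
```python
from h import *
from station import r
np.set_printoptions(precision=4,suppress=True)
def st(m): s=r.sense();print(m,round(s["clock"],2),s["tcp_pos"],s["contact_force"],round(s["opening"],4))
H=-.0007
for y in(-.04,.04):
    if y>0:
        r.servo_line(list(ppan(-.012,-.04,.05)),speed=.15)
        r.servo_line(list(ppan(.135,.04,.03)),speed=.2)
        s=r.snapshot("side");i1=s["frame"]
    r.servo_line(list(ppan(.135,y,H)),speed=.08);st("down")
    r.servo_line(list(ppan(.03,y,H)),speed=.08);st("mid")
    r.servo_line(list(ppan(-.013,y,H)),speed=.04);st("end")
r.servo_line(list(ppan(-.013,.04,.06)),speed=.15)
r.servo_line(list(ppan(.02,.14,.16)),speed=.25);r.wait(.2)
s=r.snapshot("side");t_=r.snapshot("top");pickle.dump((s,t_),open("d2.pkl","wb"));st("clear")
f=lambda i,a,b,c,d:cv2.resize(i[a:b,c:d,::-1],(400,400),interpolation=cv2.INTER_CUBIC)
cv2.imwrite("pics/w.png",np.hstack([f(s["frame"],140,260,230,350),f(t_["frame"],175,300,230,355)]))
```

```text
down 12.22 [ 0.531  -0.0458  0.3111] [ 0.6232  0.0832 -3.8059] 0.0202
mid 13.68 [ 0.4361 -0.0409  0.2674] [ 0.2087  0.2976 -3.4554] 0.0198
end 14.9 [ 0.3971 -0.0389  0.249 ] [-0.195  -0.048  -3.4659] 0.0198
down 16.97 [0.5351 0.0339 0.3102] [ 0.4023 -0.1101 -3.3781] 0.0199
mid 18.43 [0.4403 0.039  0.2673] [-1.0597  0.1421 -2.8697] 0.0199
end 19.65 [0.4012 0.041  0.249 ] [ 0.29   -0.4483 -2.9344] 0.0198
clear 21.24 [0.3684 0.1422 0.4076] [ 0.1442 -0.1396 -2.2844] 0.0197
```

View pics/w.png

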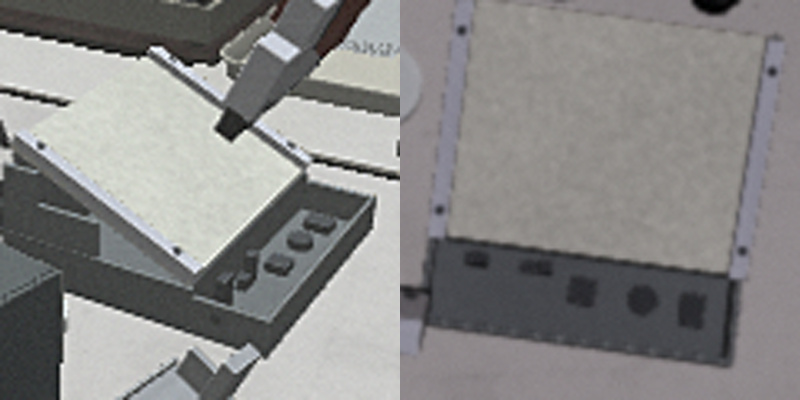

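Run:
```python
from h import *
s,t_=pickle.load(open("d2.pkl","rb"))
def toS(p): return Ro.from_euler('z',-th2).apply(np.array(p)-[t2[0],t2[1],0])
def toW(p): return Ro.from_euler('z',th2).apply(p)+[t2[0],t2[1],0]
for y in(.07,.04,0,-.04,-.075):
  print("y",y,[proj(t_,toW(np.array([x,y,z])))[0].round(1).tolist() for x,z in((-.05,.042),(-.0485,.004),(-.1035,.004))])
f=lambda i,a,b,c,d,w,h:cv2.convertScaleAbs(cv2.resize(i[a:b,c:d,::-1],(w,h),interpolation=cv2.INTER_CUBIC),alpha=2.2,beta=10)
cv2.imwrite("pics/z.png",np.vstack([f(t_["frame"],245,290,235,335,800,300) if 0 else f(t_["frame"],245,285,235,335,750,300),f(s["frame"],195,235,280,380,750,300)]))
```

```text
y 0.07 [[255.0, 250.8], [255.2, 251.9], [251.8, 277.3]]
y 0.04 [[269.1, 252.6], [268.8, 253.7], [265.6, 279.1]]
y 0 [[288.0, 255.1], [287.0, 256.1], [284.1, 281.5]]
y -0.04 [[307.0, 257.5], [305.3, 258.5], [302.6, 284.0]]
y -0.075 [[323.6, 259.7], [321.3, 260.6], [318.8, 286.1]]
```

View pics/z.png

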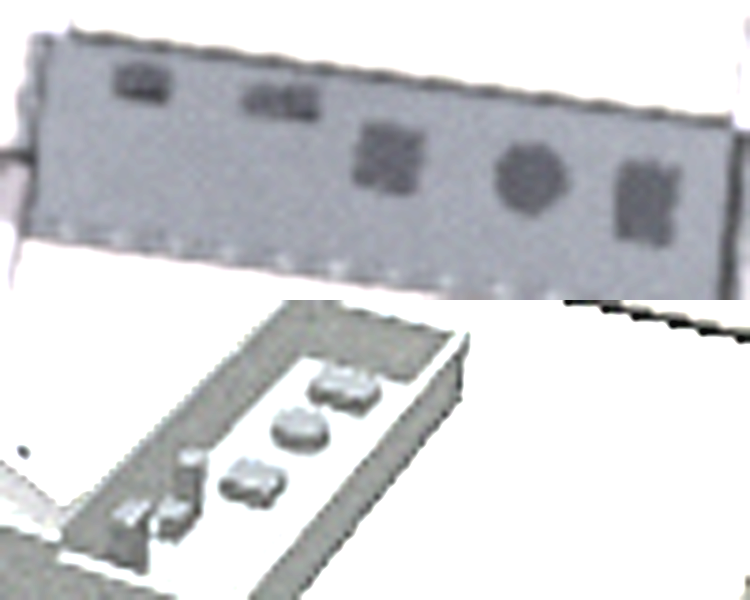

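All five cut-offs are in the trough: three lie flat and two stand on edge, clear of the back wall by about 4 mm, with centres well below 30 mm. Now I'll return the scraper.

Run:
```python
from h import *
from station import r
np.set_printoptions(precision=4,suppress=True)
def st(m): s=r.sense();print(m,round(s["clock"],2),s["tcp_pos"],s["contact_force"],round(s["opening"],4))
r.servo_line(list(prest(.006,-.1,.14)),list(ori(BR)),speed=.15);st("a")
r.servo_line(list(prest(.006,0,.12)),speed=.15)
r.servo_line(list(prest(.004,0,.01)),speed=.08);st("b")
for x,z in((.003,.004),(.002,.002),(.001,.001),(.0005,.0003)):
    r.servo_line(list(prest(x,0,z)),speed=.03);st((x,z))
    if np.linalg.norm(r.sense()["contact_force"])>20: break
r.grab(5);st("soft")
r.let_go();r.wait(.3);st("open")
s=r.snapshot("side")
r.servo_line(list(prest(0,0,.12)),speed=.1);st("out")
q=list(prest(0,-.02,.2));r.servo_line(q,speed=.2);r.wait(.5);st("away")
s=r.snapshot("side");t_=r.snapshot("top");pickle.dump((s,t_),open("d3.pkl","wb"))
f=lambda i,a,b,c,d:cv2.resize(i[a:b,c:d,::-1],(400,400),interpolation=cv2.INTER_CUBIC)
cv2.imwrite("pics/e.png",np.hstack([f(s["frame"],180,330,210,360),f(t_["frame"],150,300,120,340)]))
```

```text
a 21.9 [0.3172 0.1871 0.3727] [-0.2353 -0.2011 -2.6179] 0.0202
b 24.26 [0.3914 0.2728 0.2545] [-0.2528 -0.8509 -2.9064] 0.02
(0.003, 0.004) 24.61 [0.3929 0.2722 0.2475] [ 0.0808 -0.0373 -3.8053] 0.0195
(0.002, 0.002) 24.86 [0.3929 0.2723 0.2454] [ 0.2354 -0.2969 -2.9699] 0.0198
(0.001, 0.001) 25.11 [0.3924 0.2724 0.2442] [ 0.4171 -0.0726 -2.428 ] 0.0198
(0.0005, 0.0003) 25.36 [0.3923 0.2725 0.2434] [-0.1841 -0.2861 -3.7184] 0.0195
soft 25.57 [0.3923 0.2725 0.2435] [ 0.9722  0.1384 -2.7225] 0.0202
open 27.0 [0.3923 0.2725 0.2435] [-0.1371  0.6379  0.0792] 0.0877
out 28.4 [0.3426 0.2839 0.3508] [0.2345 0.5691 0.5176] 0.0879
away 29.46 [0.3052 0.2721 0.4239] [-0.091   0.3888 -0.2196] 0.0878
```

View pics/e.png

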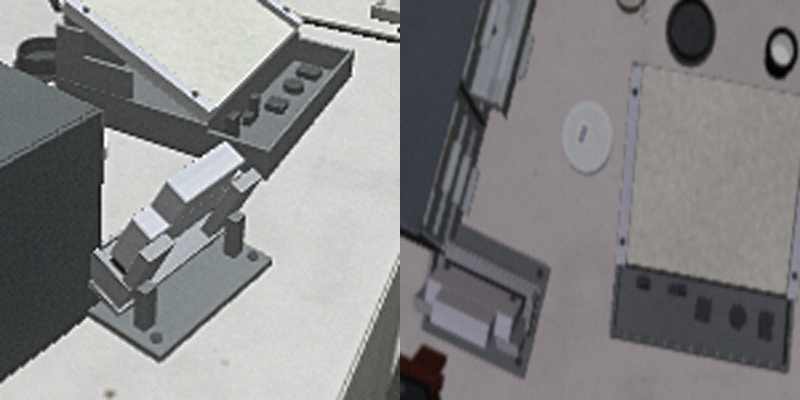

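The scraper leans on its fork as before, all five cut-offs are in the trough, and the bystanders look unmoved. Handing in.

```bash
python3 -c "
from station import r
print(r.hand_in())"
```

```text
the job is handed in; nothing more can be done
None
```

The job is handed in: all five cut-offs are in the trough (two of them standing on edge), the scraper is back leaning on its fork, and in the final pictures the eyepiece, black cap and round case appear unmoved; `hand_in()` gave no verdict.

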